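Close the bin and pile the parts trays

TASK

The grey tilt-out bin hangs open over the orange mat block: first push it fully home, then pile the trays squarely in the middle of the mat, edges flush with each other and parallel to the mat's: the deep four-cell tray at the bottom, the shallow nine-cell tray on it, and the cover on top with its grip bar up. Keep the trays level so that no watch parts spill, and leave the other things on the bench where they are.

Things in the scene. Friction and masses are not known exactly. Their poses are not given: they have to be found in the camera images.
- bin (a joint): the grey plastic tilt-out bin under the ledge; angle in rad, 0 = fully home (front upright), grows as its top tips out towards the robot, up to 0.72; a stiff hinge keeps it where it is left (about 3 N at the lip moves it). Bin front 138 mm wide, 118 mm high; hinge line along the bottom front edge, 6 mm above the bench
- bin_lip (a point): middle of the bin's rolled pull lip, a round bead 138 mm long and 16 mm in diameter along the top of the bin's front; the point lies on the bead's axis, 110 mm from the hinge line up the front and 6 mm in front of it (116 mm above the bench when the bin is home)
- bin_unit: fixed grey housing of the bin, 152 wide x 124 deep x 135 mm high; origin on the bench under the middle of the bin's hinge line (its front); x points away from the robot into the housing, y along the hinge. The stainless ledge (160 mm deep, underside 150 mm high) runs over the back of the housing from world x = 0.775 on
- mat: fixed orange silicone mat block, 84 x 84 x 15 mm high; origin centre of its underside, x and y along its edges, z up
- mat_top (a point): centre of the mat block's top face, 15 mm above the bench; axes as the mat
- deep_tray: black plastic parts tray, 60 x 60 x 24 mm high, with 2 x 2 = 4 open cells holding watch wheels, walls 3 mm; origin centre of its underside, x and y along its edges, z up
- shallow_tray: black plastic parts tray, 60 x 60 x 15 mm high, with 3 x 3 = 9 open cells holding watch wheels, walls 3 mm; origin centre of its underside, x and y along its edges, z up
- cover: flat black plastic tray cover, plate 60 x 60 x 8 mm, with a straight aluminium grip bar 36 mm long (along x), 10 mm wide (y) and 14 mm high standing on the middle of its top (overall height 22 mm); origin centre of its underside
- dish: bystander: white ceramic dish, round, 70 mm across, 18 mm high; origin centre of its underside
- loupe: bystander: black eye loupe standing upright, 30 mm across, 32 mm high; origin centre of its underside
- oil_pot: bystander: steel and glass oil pot, 30 mm across, 26 mm high; origin centre of its underside
- tweezer: bystander: steel tweezer lying flat along its x, 104 x 11 x 6 mm; origin centre of its underside
- screwdriver: bystander: small screwdriver lying along its x, 110 mm long, under 20 mm thick; origin near its middle
- case: bystander: steel watch case with white dial lying flat, 32 mm across, 14 mm high; origin centre of its underside
- holder: bystander: round brass movement holder, 32 mm across, 19 mm high; origin centre of its underside
- press: bystander: silver case press bolted to the bench at the left, 130 x 100 mm foot, about 260 mm high with its lever; origin centre of its foot
There are look-alikes about, which are no part of the job. There is more than one size of the bin_unit; the job needs the smallest.

How it is judged:
By the outcome, as a careful person would: the job done as asked, in the order asked, and still so for the second after the job is handed in, with the robot touching nothing.
It also fails if it takes over 69 s, if anything falls off the work surface, if the arm or the gripper's body presses on something with over 40 N, if the wrist force passes 120 N, or if a joint passes its speed limit or range.

ROBOT

A 7-joint arm with a two-finger parallel gripper is mounted at the origin on the work surface. World frame = base frame: x ahead of the robot, y to its left, z up, the work surface at z = 0. Lengths are in m, angles in rad, forces in N, time in s.
With the tool pointing down it reaches from about 0.35 to 0.9 m from the base axis. Payload 19.9 kg.
Tool frame: the origin (TCP) lies between the finger pads; the fingertips stand 19 mm ahead of it and the grasp point (between the pads) is the TCP; z points along the fingers, y is the line along which they close (so a half turn about z gives the same grasp; the last joint's range is limited). The gripper opens to 94 mm and grips with 3 to 60 N. Pads are 16 mm wide; open, the fingers measure 119 mm over their backs; the gripper's body (75 mm by 177 mm) begins 78 mm behind the grasp point.
Start: joints at [-1.325, 0.417, -0.01, 1.614, 0.005, 1.111, -0.053], TCP at [0.177, 0.599, 0.224] pointing down, gripper open.
Joint ranges: [-2.81, 2.81], [-0.39, 2.02], [-1.27, 1.25], [0.06, 2.57], [-1.19, 4.33], [0.19, 2], [-2.82, 2.82]. Speed limits (rad/s): [1.89, 1.89, 2.39, 2.39, 3.01, 3.01, 3.01].

INTERFACE

Orientations are given as a 3x3 rotation matrix whose columns are the frame's x, y, z axes.
In Python, from rig import robot gives the robot as it stands. Calls block until the motion is done:
- robot.move_ptp(position, orientation): joint-space move of the TCP to a pose.
- robot.move_linear(position, velocity=0.15, frame=None, threshold=None): straight line of the TCP; frame=None keeps the orientation; velocity is the mean speed in m/s. With threshold (N) it stops when the force on the tool has changed by that much, and returns True; else False.
- robot.goto_joints(angles): joint-space move.
- robot.gripper_to(opening): finger opening in m; the grip force is fixed at half the most; returns when the fingers have stopped.
- robot.pause(seconds).
- robot.ik(position, orientation): joint angles nearest the present ones, or None.
- robot.get_state(): the state.
- robot.grab_frame(name): name is "side" or "top"; returns the picture (420x560x3 uint8, red, green, blue); there is no depth.
- robot.camera_info(name): a dict with "fx", "fy", "cx", "cy" (pixels), "rvec" (rotation vector, rad) and "tvec" (3), from world to camera coordinates, as OpenCV has them. Camera axes: x right, y down, z forward; pixel columns grow to the right and rows downward; lengths in m; the calibration is good to about 2 mm. A picture is of the moment at which its call begins. camera_info takes no time and is no camera call.
A pose or a line that the arm cannot do raises robot.PlanningError and nothing moves.
- robot.sign_off(): hands the job in; it is judged then, once.
The state is a dict: "time": time; "qpos": joint angles; "joint_vel": joint speeds; "effort": joint torques, N m; "ee_pos": TCP position; "tool_rot": TCP orientation; "force": force on the tool from outside, world axes, zero at the start; "moment": the same for the moment, N m; "opening": finger opening in m; "grasp_force": force on a finger pad.
Only numpy, scipy, OpenCV 4.12 (cv2) and the standard library are available. Lean on these libraries where they do the work, as an engineer would, in place of code of your own. Each camera call takes 0.05 s, during which the arm holds its last target. There are 200 camera calls.

## Working session

There is one attempt and no reset: what is moved stays moved. The work goes in short steps, each a Python script; the robot and the scene stay as the last script left them, time stands still between calls to the robot, and variables do not carry over. Pictures are saved under pics/ and viewed, at most 10 in all, crops included, and the job is handed in when it is done.

```bash
ls; mkdir -p pics; cat > h.py <<'E'
import numpy as np, cv2
from rig import robot
def cam(n):
    c=robot.camera_info(n); K=np.array([[c['fx'],0,c['cx']],[0,c['fy'],c['cy']],[0,0,1.]])
    R=cv2.Rodrigues(np.array(c['rvec'],float))[0]; return K,R,np.array(c['tvec'],float).ravel()
def ray(n,px,z):
    K,R,t=cam(n); px=np.atleast_2d(px).astype(float)
    d=(R.T@np.linalg.inv(K)@np.c_[px,np.ones(len(px))].T).T; o=-R.T@t
    return o+d*((z-o[2])/d[:,2])[:,None]
def proj(n,P):
    K,R,t=cam(n); return cv2.projectPoints(np.atleast_2d(P).astype(float),R,t,K,None)[0][:,0]
def grab(n,f):
    im=cv2.cvtColor(robot.grab_frame(n),cv2.COLOR_RGB2BGR); cv2.imwrite('pics/'+f,im); return im
E
python3 - <<'E'
from h import *
for n in('top','side'):
    grab(n,n+'0.png'); K,R,t=cam(n); print(n,K[0,0],-R.T@t,R[2])
s=robot.get_state(); print(s['time'],s['ee_pos'],s['tool_rot'])
E
```

```text
pics
top 529.5119996805603 [0.20139684 0.10311489 1.43208366] [ 0.16418381 -0.01045423 -0.98637436]
side 499.7404170886873 [0.02668009 1.40739348 0.93326045] [ 0.24460448 -0.81818476 -0.52032908]
0.1 [0.17734166 0.59899579 0.22390144] [[-9.58871417e-01  2.83840752e-01 -1.82430718e-04]
 [ 2.83840786e-01  9.58870871e-01 -1.02969133e-03]
 [-1.17340860e-04 -1.03912286e-03 -9.99999453e-01]]
```

View pics/top0.png

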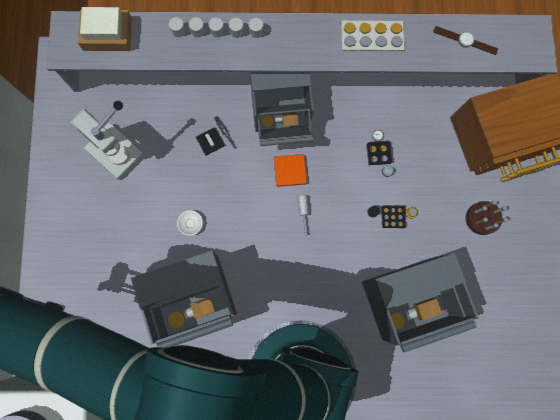

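View pics/side0.png

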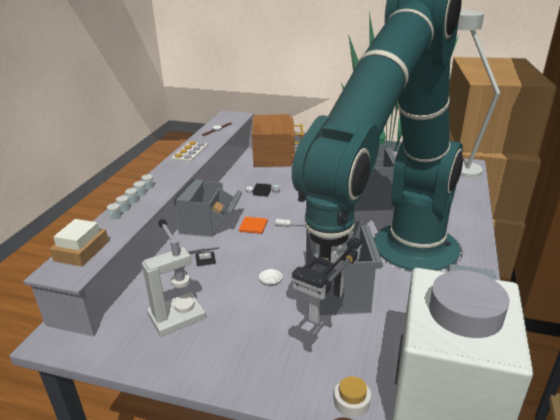

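The top view shows, by pixel:
- The orange mat is at (290,170) and the tweezer at (225,131).
- The screwdriver is at (305,212) and the dish at (190,222).
- There is a black plate with a bar at (210,141), which is probably the cover.
- There are black trays at (379,152), with 2x2 cells, and (393,216), with 3x3 cells.
- Grey bins are at (282,110), (190,300) and (425,300). The one at (282,110) fits: it is the smallest, under the ledge and over the mat.

I'll confirm these in one enlarged crop.

```bash
python3 - <<'E'
from h import *
im=cv2.imread('pics/top0.png'); cv2.imwrite('pics/c1.png',cv2.resize(im[65:250,175:440],None,fx=3,fy=3,interpolation=cv2.INTER_CUBIC))
hsv=cv2.cvtColor(im,cv2.COLOR_BGR2HSV)
m=cv2.inRange(hsv,(3,170,120),(14,255,255))
for c in cv2.findContours(m,0,2)[0]:
    if cv2.contourArea(c)>150: print('or',cv2.minAreaRect(c)); 
for px,z in [((290,168),.015),((379,152),.024),((393,216),.015),((210,141),.008),((282,110),.1)]: print(px,ray('top',px,z))
E
```

```text
or ((290.1034851074219, 169.74139404296875), (29.398101806640625, 30.145509719848633), 85.2363510131836)
or ((524.1209106445312, 114.38288116455078), (62.334190368652344, 90.2390365600586), 72.47443389892578)
or ((504.0, 6.5), (13.0, 18.0), 90.0)
or ((402.0, 6.0), (12.0, 18.0), 90.0)
or ((300.0, 6.0), (12.0, 18.0), 90.0)
or ((196.0, 5.5), (11.0, 18.0), 90.0)
(290, 168) [[0.55639675 0.02443605 0.015     ]]
(379, 152) [[ 0.60055143 -0.22046449  0.024     ]]
(393, 216) [[ 0.42375704 -0.254734    0.015     ]]
(210, 141) [[0.6343533 0.2464979 0.008    ]]
(282, 110) [[0.69202061 0.04941726 0.1       ]]
```

View pics/c1.png

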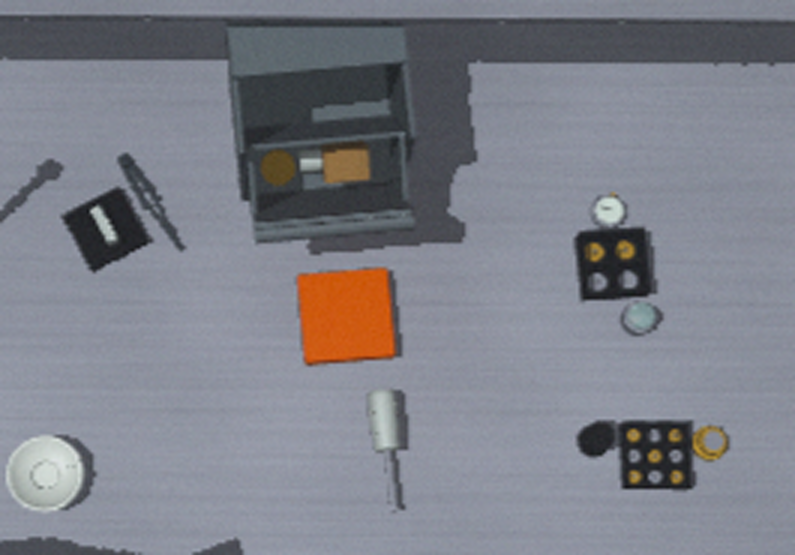

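The crop confirms the choices:
- **Bin:** the smallest one is under the ledge, with its lip at image (286,141), hanging over the mat at (290,170).
- **Trays:** the 2x2 tray is at (379,152), between the case (378,135) and the oil pot (388,170). The 3x3 tray is at (393,216), between the loupe (373,212) and the holder (412,212).
- **Cover:** it has a light bar and sits at (210,141), beside the tweezer.

Next I'll measure the poses.

```bash
cat >> h.py <<'E'
U=6
def up(im,roi):  # upscaled crop, pixel map: px=(u+.5)/U-.5+x0
    x0,y0,x1,y1=roi; return cv2.resize(im[y0:y1,x0:x1],None,fx=U,fy=U,interpolation=cv2.INTER_CUBIC)
def box_pose(n,mask,roi,h,z0=0.):
    """edges facing the camera are seen at the base (z0), the others at the top (z0+h)"""
    mask=cv2.morphologyEx(mask,cv2.MORPH_OPEN,np.ones((15,15),np.uint8))
    mask=cv2.morphologyEx(mask,cv2.MORPH_CLOSE,np.ones((61,61),np.uint8))
    c=max(cv2.findContours(mask,0,cv2.CHAIN_APPROX_NONE)[0],key=cv2.contourArea)[:,0].astype(float)
    px=(c+.5)/U-.5+np.array(roi[:2])
    P1,P0=ray(n,px,z0+h)[:,:2],ray(n,px,z0)[:,:2]
    (cx,cy),(w,hh),a=cv2.minAreaRect(P1.astype(np.float32)*1000); a=np.deg2rad(a)
    a=(a+np.pi/4)%(np.pi/2)-np.pi/4; cen=np.array([cx,cy])/1000
    K,R,t=cam(n); tocam=(-R.T@t)[:2]-cen; res={}
    for it in range(3):
        X=np.array([[np.cos(a),np.sin(a)],[-np.sin(a),np.cos(a)]]); off=[];ang=[]
        for k in range(4):
            s=1 if k<2 else -1; d=s*X[k%2]; tt=X[1-k%2]
            P=(P0 if d@tocam>0 else P1)
            q=(P-cen)@d; r=(P-cen)@tt; hw=.5*(q.max()-q.min())
            sel=(q>np.percentile(q,97)-.008)&(abs(r)<hw*.7)
            o=np.median(q[sel]); sel&=abs(q-o)<.004
            f=np.polyfit(r[sel],q[sel],1); off.append(np.polyval(f,0)); ang.append(np.arctan(f[0])*(-1 if k%2==0 else 1)*s)
        cen=cen+.5*((off[0]-off[2])*X[0]+(off[1]-off[3])*X[1]); size=off[0]+off[2],off[1]+off[3]; da=np.median(ang); a+=da
    return cen,a,size,np.array(ang)
E
cat > meas.py <<'E'
from h import *
im=cv2.imread('pics/top0.png')
def orange(u): return cv2.inRange(cv2.cvtColor(u,cv2.COLOR_BGR2HSV),(2,140,90),(16,255,255))
roi=(265,145,320,195); print('mat',*box_pose('top',orange(up(im,roi)),roi,.015))
g=im.max(2)
print(g[150,360:400]); print(g[205:232,386]);print(g[141,190:230])
for nm,roi,h in [('deep',(363,138,396,168),.024),('shal',(378,202,410,232),.015),('cover',(192,124,227,158),.008)]:
    u=up(im,roi).max(2)
    for th in (75,90): print(nm,th,*box_pose('top',(u<th).astype(np.uint8)*255,roi,h))
E
python3 meas.py
```

```text
mat [0.55294869 0.02406279] 0.08586091575044194 (np.float64(0.08036422022503793), np.float64(0.0824694168551042)) [ 3.82111288e-05  3.28628132e-03 -4.05046544e-03 -3.81933456e-05]
[157 162 160 160 160 155 154  82  43  41  82  89 140 153 161 123  61  44
  39  39  47  80 142 160 160 116  57  41  38  43  53  81  91 143 160 154
 157 155 157 156]
[ 85  45  46 150 146 153 161  70  41  55 138 131 130 147  64  44  58 153
 141 153 153  60  41 152 162 159 158]
[158 155 159 153 157 156 156 112  53  41  41  40  44  41  47  45  40  40
 131 178 186 187 113  45  39  38  37  40  37  41  42  44  53  89 140 152
 154 155 152 122]
deep 75 [ 0.6023661  -0.22292788] -0.013519272883753788 (np.float64(0.0784841392095561), np.float64(0.08521428658768665)) [ 0.00396969 -0.01031655  0.00305369 -0.00602612]
deep 90 [ 0.60243295 -0.2230479 ] -0.006015573083340801 (np.float64(0.07863249813699608), np.float64(0.08559157034767546)) [ 0.00992948  0.00096399 -0.00381967 -0.03343909]
shal 75 [ 0.42369102 -0.25790063] -0.014968197889130614 (np.float64(0.07977857475438016), np.float64(0.0830422105056357)) [ 0.01890771  0.00293796 -0.00295775 -0.02742547]
shal 90 [ 0.4235333  -0.25773123] -0.014579475544076754 (np.float64(0.08009206213550364), np.float64(0.08336841500705566)) [ 0.01852888 -0.01789886  0.01789886 -0.0278043 ]
cover 75 [0.63728391 0.24529695] 0.6072134226637936 (np.float64(0.06238058838652122), np.float64(0.06467614343514114)) [ 0.02231725 -0.14315092 -0.01853157  0.03409013]
cover 90 [0.64355376 0.23810039] 0.4735456795414675 (np.float64(0.07140743648550404), np.float64(0.09109798227894987)) [-0.09395544  0.0124221  -0.01088519 -0.09147056]
```

```bash
python3 - <<'E'
s=open('h.py').read()
a=s.index("    mask=cv2.morphologyEx(mask,cv2.MORPH_OPEN"); b=s.index("    c=max(")
s=s[:a]+"""    mask=np.ascontiguousarray(mask); cs=cv2.findContours(mask,0,2)[0]; cv2.drawContours(mask,cs,-1,255,-1)
    mask=cv2.morphologyEx(mask,cv2.MORPH_OPEN,cv2.getStructuringElement(2,(51,51)))
"""+s[b:]
s=s.replace("return cen,a,size,np.array(ang)","return cen.round(4),round(a,4),np.round(size,4),np.round(ang,3)")
open('h.py','w').write(s)
m=open('meas.py').read().replace("print(g[150,360:400]); print(g[205:232,386]);print(g[141,190:230])\n","").replace("(75,90)","(75,90,105)")
m=m.replace("(2,140,90),(16,255,255)","(0,110,50),(20,255,255)")+"""
    cv2.imwrite('pics/m_%s.png'%nm,(u<90).astype(np.uint8)*255)
b=up(im,(192,124,227,158)).min(2); q=(b>120).astype(np.uint8)*255; cs=[c for c in cv2.findContours(q,1,2)[0] if 300<cv2.contourArea(c)<8000]
for c in cs:
    r=cv2.boxPoints(cv2.minAreaRect(c)); p=ray('top',(r+.5)/U-.5+np.array([192,124]),.022)[:,:2]; e=p[1]-p[0];f=p[2]-p[1]; e=e if np.hypot(*e)>np.hypot(*f) else f
    print('bar?',cv2.contourArea(c),p.mean(0),np.hypot(*e),np.arctan2(e[1],e[0]))
"""
open('meas.py','w').write(m)
E
python3 meas.py
```

```text
mat [0.5529 0.024 ] 0.0861 [0.0812 0.0835] [ 0.001  0.003 -0.003 -0.001]
deep 75 [ 0.6024 -0.2236] 0.0829 [0.0585 0.0594] [-0.018  0.005 -0.001  0.006]
deep 90 [ 0.6026 -0.2244] 0.0717 [0.0596 0.0624] [-0.019  0.022  0.006 -0.006]
deep 105 [ 0.6027 -0.2246] 0.0685 [0.0605 0.0638] [-0.022  0.027  0.001  0.001]
shal 75 [ 0.424  -0.2573] -0.0069 [0.0582 0.06  ] [ 0.001  0.074 -0.001 -0.013]
shal 90 [ 0.4241 -0.2573] -0.0055 [0.0593 0.0616] [ 0.002  0.066 -0.002 -0.01 ]
shal 105 [ 0.4243 -0.2532] 0.0064 [0.06  0.071] [-0.004  0.037 -0.027  0.005]
cover 75 [0.6361 0.2467] 0.4844 [0.0578 0.0593] [ 0.001 -0.003 -0.003  0.018]
cover 90 [0.6362 0.2466] 0.4887 [0.0589 0.0608] [-0.002 -0.001 -0.001  0.008]
cover 105 [0.6362 0.2466] 0.4894 [0.0598 0.062 ] [ 0.001 -0.005  0.005 -0.001]
bar? 1417.5 [0.63514129 0.24740146] 0.03650765769421696 -2.628318165311285
```

```bash
python3 - <<'E'
from h import *
im=cv2.imread('pics/top0.png'); print(im[150:160,292].tolist()); print(im[180:190,292].tolist()); print(im[170,270:280].tolist(),im[170,300:312].tolist())
im=cv2.imread('pics/side0.png'); roi=(230,205,280,245)
u=up(im,roi); m=cv2.inRange(cv2.cvtColor(u,cv2.COLOR_BGR2HSV),(0,110,50),(20,255,255))
print(box_pose('side',m,roi,.015))
print(im[214:242,254].tolist())
roi=(185,240,225,275);u=up(im,roi).max(2); print('cover',box_pose('side',(u<90).astype(np.uint8)*255,roi,.008))
# predicted corners of mat in both views
c=np.array([.553,.024]);a=.086
for n in('top','side'):
  for z in(0,.015): print(n,z,proj(n,[[*(c+.042*np.array([[np.cos(a),-np.sin(a)],[np.sin(a),np.cos(a)]])@np.array(s)),z] for s in((1,1),(1,-1),(-1,-1),(-1,1))]).round(1).tolist())
cv2.imwrite('pics/c2.png',cv2.resize(cv2.imread('pics/side0.png')[160:300,160:330],None,fx=4,fy=4,interpolation=cv2.INTER_CUBIC))
E
```

```text
[[156, 142, 140], [154, 143, 137], [155, 143, 139], [154, 140, 138], [155, 143, 138], [54, 98, 187], [7, 87, 202], [13, 88, 206], [19, 89, 206], [8, 89, 204]]
[[19, 88, 204], [24, 92, 207], [16, 87, 206], [21, 93, 208], [26, 70, 160], [80, 93, 123], [156, 144, 142], [162, 149, 146], [165, 154, 148], [160, 145, 142]]
[[155, 143, 141], [156, 142, 140], [157, 145, 142], [154, 140, 137], [125, 117, 124], [57, 92, 180], [12, 87, 204], [14, 90, 205], [7, 89, 205], [14, 86, 204]] [[16, 88, 206], [12, 88, 207], [15, 86, 204], [17, 91, 208], [13, 88, 207], [44, 75, 140], [77, 75, 83], [86, 79, 79], [141, 128, 126], [156, 145, 143], [159, 146, 144], [155, 142, 141]]
(array([0.5539, 0.021 ]), np.float64(0.0766), array([0.0792, 0.0753]), array([ 0.003,  0.011, -0.003, -0.003]))
[[167, 161, 162], [167, 160, 162], [159, 155, 166], [116, 135, 204], [54, 115, 226], [40, 112, 228], [40, 112, 228], [40, 113, 228], [40, 112, 228], [41, 112, 228], [40, 112, 228], [40, 112, 228], [41, 112, 228], [41, 113, 228], [41, 113, 229], [43, 115, 231], [44, 106, 214], [42, 90, 181], [61, 94, 174], [130, 134, 168], [166, 160, 165], [172, 163, 166], [173, 165, 166], [173, 164, 167], [173, 164, 167], [172, 164, 166], [172, 165, 166], [173, 165, 167]]Traceback (most recent call last):
  File "<stdin>", line 7, in <module>
  File "h.py", line 21, in box_pose
    c=max(cv2.findContours(mask,0,cv2.CHAIN_APPROX_NONE)[0],key=cv2.contourArea)[:,0].astype(float)
      ~~~^^^^^^^^^^^^^^^^^^^^^^^^^^^^^^^^^^^^^^^^^^^^^^^^^^^^^^^^^^^^^^^^^^^^^^^
ValueError: max() iterable argument is empty
```

Top and side views agree on the mat to about 2 mm. I'll push the bin home now.

```bash
cat >> h.py <<'E'
def rot(p): return np.array([[-np.cos(p),-np.sin(p),0],[-np.sin(p),np.cos(p),0],[0,0,-1.]])
def st(*k):
    s=robot.get_state(); print(round(s['time'],2),np.round(s['ee_pos'],4),'op',round(s['opening'],4),'F',np.round(s['force'],1),'g',np.round(s['grasp_force'],1),*k)
E
python3 - <<'E'
from h import *
im=cv2.imread('pics/top0.png')
P=ray('top',[(175+257/3,65+238/3),(175+413/3,65+224/3)],.095)[:,:2]; m=P.mean(0); d=P[0]-P[1]; ph=-np.arctan2(d[0],d[1]); print(P,m,ph)
n=np.array([np.cos(ph),np.sin(ph)])
robot.move_linear([.177,.599,.34],velocity=.3); st()
s=m-.075*n
robot.move_ptp([*s,.25],rot(ph)); st(); robot.gripper_to(0.0)
robot.move_linear([*s,.098],velocity=.25); st()
r=robot.move_linear([*(m+.09*n),.098],velocity=.05,threshold=14); st(r)
robot.pause(.2); st(); grab('top','top1.png'); grab('side','side1.png')
E
```

```text
[[ 0.59956944  0.1052663 ]
 [ 0.61294013 -0.03096484]] [0.60625479 0.03715073] 0.09783379086812945
0.63 [0.177  0.599  0.3403] op 0.0938 F [ 0.3  0.5 -0.3] g 0.0
3.04 [0.5317 0.0306 0.25  ] op 0.0938 F [-0.1 -0.2  0.4] g 0.0
5.22 [0.5323 0.0297 0.0991] op 0.0006 F [ 1.1 -0.8  0.5] g 0.0
7.35 [0.6477 0.0412 0.0973] op 0.0007 F [-6.4  0.4  5.1] g 2.9 True
7.55 [0.6476 0.0411 0.0973] op -0.0 F [-3.7 -0.5  2.6] g 2.0
```

```bash
python3 - <<'E'
from h import *
n=np.array([np.cos(.098),np.sin(.098)])
e=np.array(robot.get_state()['ee_pos'])
r=robot.move_linear([*(e[:2]+.05*n),.100],velocity=.04,threshold=25); st(r); 
robot.pause(.3); st(); grab('top','top1.png'); grab('side','side1.png')
a=cv2.imread('pics/top1.png')[60:200,220:340]; b=cv2.imread('pics/side1.png')[150:270,150:290]
f=lambda i:cv2.resize(i,(395,395),interpolation=cv2.INTER_CUBIC)
cv2.imwrite('pics/c3.png',np.hstack([f(a),f(b)]))
E
```

```text
7.98 [0.6475 0.0411 0.0968] op 0.0004 F [-1.4 -0.7  1.2] g 1.1 True
8.28 [0.6474 0.0411 0.0965] op 0.0002 F [-0.  -0.2  0.5] g 0.0
```

View pics/c3.png

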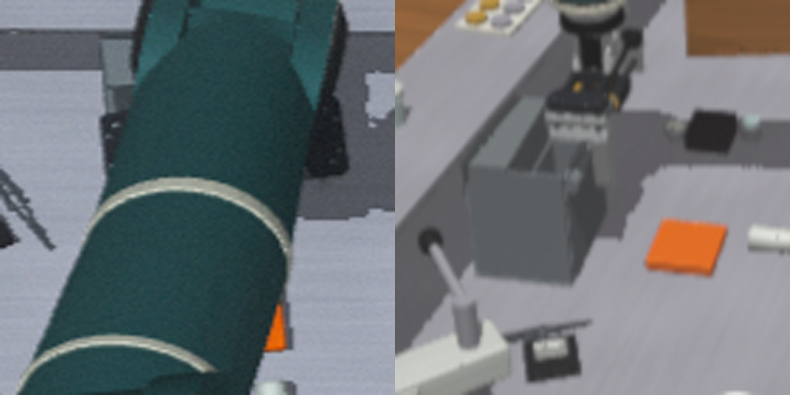

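The crop shows the bin front upright against the housing with the fingers at its lip. The second push did not move it, so it is against its stop. I'll back off, check it in the top view, and fetch the deep tray.

```bash
cat >> h.py <<'E'
MAT=np.array([.5533,.0240]); MA=.086
def pick(xy,a,z,op,hi=.15):
    robot.move_ptp([*xy,hi],rot(a)); robot.gripper_to(op)
    robot.move_linear([*xy,z+.03],velocity=.25); robot.move_linear([*xy,z],velocity=.08); st('at')
    robot.gripper_to(0.0); st('grip')
    robot.move_linear([*xy,z+.01],velocity=.05); robot.move_linear([*xy,hi],velocity=.2); st('up')
def place(xy,a,z,hi=.15,op=None):
    robot.move_ptp([*xy,hi],rot(a)); st()
    robot.move_linear([*xy,z+.012],velocity=.2); r=robot.move_linear([*xy,z-.003],velocity=.03,threshold=5); st('down',r)
E
python3 - <<'E'
from h import *
n=np.array([np.cos(.098),np.sin(.098)])
e=np.array(robot.get_state()['ee_pos'])
robot.move_linear([*(e[:2]-.05*n),.12],velocity=.2); robot.move_linear([*(e[:2]-.06*n),.2],velocity=.3)
xy=[.6026,-.224]
robot.move_ptp([*xy,.15],rot(.075)); im=grab('top','top2.png'); cv2.imwrite('pics/c4.png',cv2.resize(im[65:235,180:420],None,fx=3.3,fy=3.3,interpolation=cv2.INTER_CUBIC))
st()
c,s=n; Y=np.array([-s,c]); m=e[:2]+.022*n
print(proj('top',[[*(m-.006*n+k*.069*Y),.116] for k in(-1,0,1)]).round(1))
E
```

```text
10.31 [ 0.6033 -0.2219  0.1499] op 0.0004 F [-0.   1.  -0.1] g 0.0
[[311.3 116.1]
 [284.9 118.4]
 [258.4 120.8]]
```

View pics/c4.png

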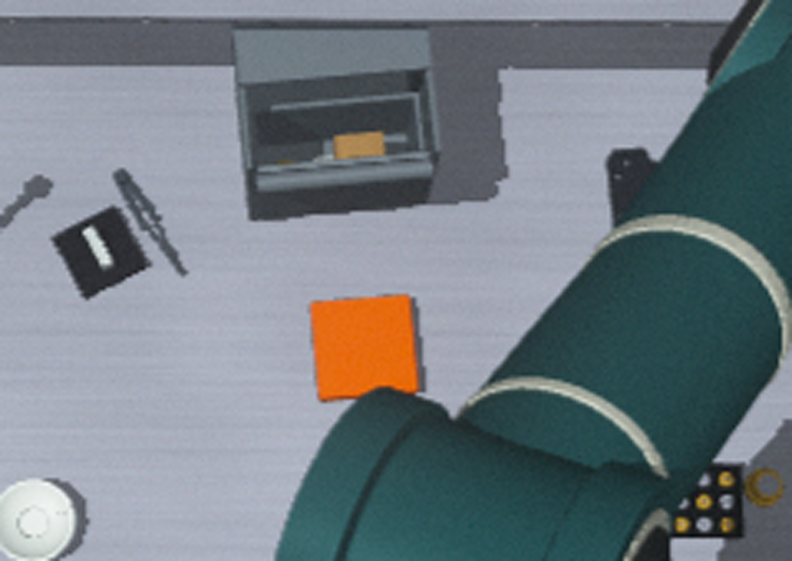

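```bash
python3 - <<'E'
from h import *
n=np.array([np.cos(.098),np.sin(.098)])
p=ray('top',[(180+249/3.3,65+219/3.3),(180+430/3.3,65+203/3.3)],0)[:,:2]; print('base',p@n, 'angle',-np.arctan2(*(p[0]-p[1])))
p=ray('top',[(180+258/3.3,65+184/3.3),(180+434/3.3,65+167/3.3)],.116)[:,:2]; print('lip',p@n, np.linalg.norm(p[0]-p[1]))
print('hinge by contact',np.array([.6475,.0411])@n+.022)
E
```

```text
base [0.67410119 0.67396782] angle 0.09714088515877581
lip [0.66436215 0.66549704] 0.13936108912034736
hinge by contact 0.6704145486059461
```

Image and contact agree on the hinge to about 3 mm. One firmer push will settle whether the bin is home, and there is time for it.

```bash
python3 - <<'E'
from h import *
n=np.array([np.cos(.098),np.sin(.098)]); e=np.array([.6475,.0411])
robot.move_ptp([*(e-.03*n),.16],rot(.098)); robot.move_linear([*(e-.025*n),.108],velocity=.2); st()
r=robot.move_linear([*(e-.004*n),.108],velocity=.08,threshold=30); st(r)
for k in range(3):
    r=robot.move_linear([*(e+(.004+.004*k)*n),.108],velocity=.05,threshold=40); st(r, robot.get_state()['ee_pos'][:2]@n+.022)
    if r: break
robot.move_linear([*(e-.04*n),.12],velocity=.2); robot.move_linear([*(e-.05*n),.17],velocity=.3)
pick([.6026,-.224],.075,.0225,.08)
im=grab('top','top3.png'); grab('side','side3.png')
E
```

```text
11.74 [0.6226 0.0371 0.1081] op 0.0002 F [-0.3  1.1  0.1] g 0.0
12.16 [0.6437 0.0405 0.1086] op 0.0001 F [-1.1 -0.2 -0.2] g 0.0 False
12.38 [0.6478 0.0409 0.1076] op 0.0005 F [-9.6 -1.6  9.4] g 4.5 True 0.6706645355955575
16.43 [ 0.6025 -0.2241  0.0223] op 0.0799 F [0.4 0.1 0.7] g 0.0 at
16.88 [ 0.6028 -0.2239  0.0228] op 0.0599 F [-0.9  1.1  4.4] g 30.0 grip
17.97 [ 0.6021 -0.2236  0.1488] op 0.0599 F [-0.8  0.5 -0.9] g 30.0 up
```

The bin hits a hard stop at 40 N at the same spot, so it is home. The deep tray is gripped at 59.9 mm. Next I'll place it, and measure it while I go for the shallow tray.

```bash
python3 - <<'E'
from h import *
place(MAT,MA,.0375)
robot.gripper_to(.075); st()
robot.move_linear([*MAT,.16],velocity=.25)
# shallow tray: neighbours lie along y, so close along x
robot.move_ptp([.424,-.2573,.15],rot(np.pi/2-.006)); st(np.round(robot.get_state()['qpos'],2))
im=grab('top','top4.png')
cv2.imwrite('pics/c5.png',cv2.resize(im[100:245,230:430],None,fx=4,fy=4,interpolation=cv2.INTER_CUBIC))
roi=(265,145,320,195); u=up(im,roi)
print('mat',box_pose('top',cv2.inRange(cv2.cvtColor(u,cv2.COLOR_BGR2HSV),(0,110,50),(20,255,255)),roi,.015))
print('tray',box_pose('top',(u.max(2)<105).astype(np.uint8)*255,roi,.024,.015))
E
```

```text
19.06 [0.5537 0.0226 0.15  ] op 0.0599 F [ 0.4 -1.   0.2] g 30.0
20.15 [0.5536 0.0243 0.0372] op 0.0596 F [1.3 1.1 1.8] g 30.0 down True
20.62 [0.5532 0.0242 0.0371] op 0.0747 F [ 0.1 -0.2 -0.2] g 0.0
24.73 [ 0.4241 -0.2572  0.15  ] op 0.0745 F [-0.1  0.3  0.6] g 0.0 [-0.38  0.49  1.09  2.03 -0.54  0.95 -2.16]
mat (array([0.5529, 0.0244]), np.float64(0.0855), array([0.0812, 0.0827]), array([ 0.001,  0.004, -0.002, -0.001]))
tray (array([0.553 , 0.0228]), np.float64(0.0851), array([0.0583, 0.0591]), array([ 0.004,  0.004, -0.004, -0.007]))
```

View pics/c5.png

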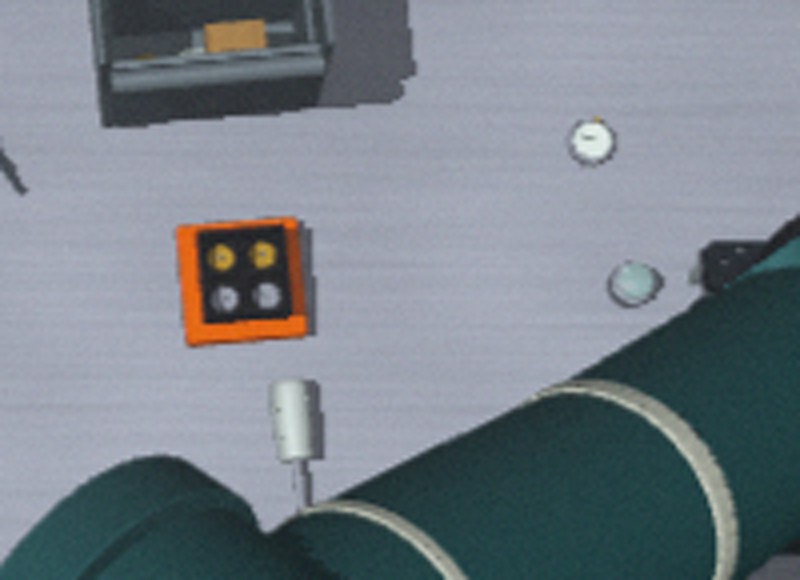

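The deep tray sits on the mat at crop (247,275), all wheels are in, and it is parallel to the mat. I'll refine its offset with several thresholds before going on.

```bash
python3 - <<'E'
from h import *
im=cv2.imread('pics/top4.png'); roi=(265,145,320,195); u=up(im,roi)
for th in(60,75,90,120): print(th,*box_pose('top',(u.max(2)<th).astype(np.uint8)*255,roi,.024,.015))
print(im[169,270:312,2]); print(im[150:190,291,2])
E
```

```text
60 [0.5527 0.0231] 0.0752 [0.0559 0.0555] [-0.007  0.013 -0.004  0.003]
75 [0.5529 0.0231] 0.0802 [0.0568 0.0568] [-0.008  0.011 -0.008  0.008]
90 [0.5529 0.023 ] 0.0804 [0.0578 0.0579] [ 0.002  0.009 -0.003 -0.002]
120 [0.553  0.0226] 0.0819 [0.059  0.0602] [ 0.004  0.006 -0.004 -0.005]
[157 158 158 160 142 203 226 229 226 161  76  41  41  33  36  37  39  39
  40  39  41  43  38  32  37  40  46  42  39  41  37  40  93 131 139 109
  91  89  95 148 160 159]
[161 153 157 158 161 210 144  56  36  36  41  41  39  41  41  37  36  42
  44  43  42  42  40  43  43  44  40  48  41  40 166 220 229 228 193 144
 162 162 167 166]
```

```bash
python3 - <<'E'
from h import *
for nm,r,z in [('mat far',154.6,.015),('tray far',156.2,.039),('tray near',179.6,.015),('mat near top',184.0,.015),('mat near base',185.2,0)]: print(nm,ray('top',(291,r),z)[0,0].round(4))
for nm,c,z in [('mat L',274.6,.015),('mat L base',274.2,0),('tray L base',279.6,.015),('tray R top',301.7,.039),('mat R top',305.0,.015)]: print(nm,ray('top',(c,169),z)[0,1].round(4))
E
```

```text
mat far 0.5945
tray far 0.5833
tray near 0.5237
mat near top 0.5114
mat near base 0.5113
mat L 0.0668
mat L base 0.0675
tray L base 0.0531
tray R top -0.0059
mat R top -0.0168
```

The measured margins show the tray about 1.4 mm off in y and 0.6 mm in x relative to the mat. I'll correct the target, place the shallow tray, then square both trays in y with one squeeze.

```bash
sed -i 's/^MAT=.*/MAT=np.array([.5530,.0256]); MA=.086/' h.py; python3 - <<'E'
from h import *
pick([.424,-.2567],np.pi/2-.006,.0215,.08)
place(MAT,MA,.0605)
robot.gripper_to(.072)
robot.move_linear([*MAT,.050],velocity=.1); robot.gripper_to(0.0); st('squeeze')
robot.gripper_to(.072); robot.move_linear([*MAT,.16],velocity=.25)
robot.move_ptp([.6357,.247,.16],rot(.5009)); st(np.round(robot.get_state()['qpos'],2))
grab('top','top5.png'); im=grab('side','side5.png')
a=cv2.imread('pics/top5.png')[135:205,255:335]; b=im[195:245,220:290]
f=lambda i:cv2.resize(i,(395,395),interpolation=cv2.INTER_CUBIC)
cv2.imwrite('pics/c6.png',np.hstack([f(a),f(b)]))
E
```

```text
26.42 [ 0.4239 -0.2569  0.0216] op 0.0799 F [-0.2  0.3  0.5] g 0.0 at
26.87 [ 0.4241 -0.2567  0.0217] op 0.0601 F [-0.5  0.7  6.2] g 30.0 grip
27.96 [ 0.4238 -0.2562  0.1491] op 0.0596 F [ 0.5 -0.5 -1.6] g 30.0 up
30.76 [0.5528 0.0254 0.1497] op 0.0597 F [0.2 0.4 0.1] g 30.0
31.73 [0.5534 0.0254 0.0603] op 0.0596 F [ 1.8 -0.3  2. ] g 30.0 down True
32.77 [0.5531 0.0256 0.0502] op 0.0595 F [-0.4  0.4  1.1] g 30.0 squeeze
34.73 [0.6358 0.2456 0.1594] op 0.072 F [ 0.7 -0.8  0.1] g 0.0 [ 0.24  0.84 -1.08  1.49  0.76  1.27  1.14]
```

View pics/c6.png

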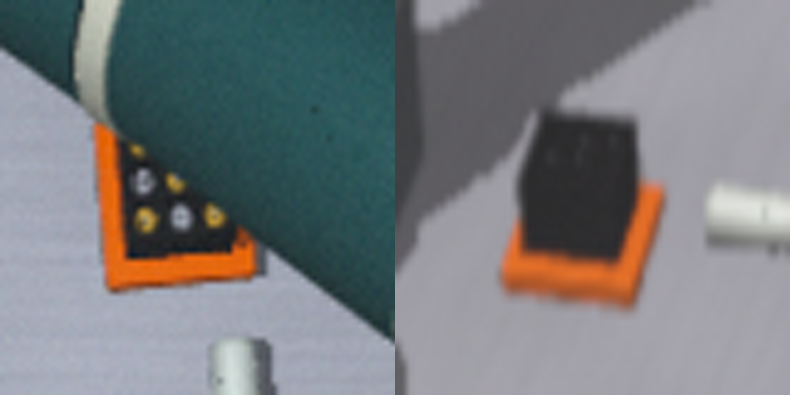

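The pile is straight on the mat. The next step is the cover, gripped by its bar; then I'll square the whole pile in x and y.

```bash
python3 - <<'E'
from h import *
pick([.6357,.247],.497,.0285,.03)
place(MAT,MA,.0825)
robot.gripper_to(.03); robot.move_linear([*MAT,.16],velocity=.25)
q=np.array(robot.get_state()['qpos']); c=[(np.abs(np.array(j)-q).max(),a) for a in(MA+np.pi/2,MA-np.pi/2) if (j:=robot.ik([*MAT,.16],rot(a))) is not None]; print(c)
a=min(c)[1]
robot.move_ptp([*MAT,.16],rot(a)); robot.gripper_to(.075); robot.move_linear([*MAT,.052],velocity=.15); st(); robot.gripper_to(0.0); st('sqx')
robot.gripper_to(.075); robot.move_linear([*MAT,.16],velocity=.25); st()
robot.move_ptp([.45,-.2,.25],rot(MA)); grab('top','top6.png'); im=grab('side','side6.png'); st()
a=cv2.imread('pics/top6.png')[135:205,255:335]; b=im[195:245,220:290]
f=lambda i:cv2.resize(i,(395,395),interpolation=cv2.INTER_CUBIC)
cv2.imwrite('pics/c7.png',np.hstack([f(a),f(b)]))
E
```

```text
36.92 [0.6355 0.2469 0.0279] op 0.03 F [-0.2 -0.3  0.2] g 0.0 at
37.37 [0.6357 0.247  0.0284] op 0.0097 F [-0.9  0.5 -1.1] g 30.0 grip
38.42 [0.6354 0.2465 0.1488] op 0.0097 F [-0.3 -0.2 -1.4] g 30.0 up
39.37 [0.5534 0.0267 0.15  ] op 0.0095 F [-0.2  0.5 -0.7] g 30.0
40.24 [0.5534 0.0255 0.0819] op 0.0099 F [ 0.4 -0.5  3.8] g 30.0 down True
[(np.float64(1.5979878610732452), 1.6567963267948966), (np.float64(1.3701416363865138), -1.4847963267948965)]
44.24 [0.5535 0.0258 0.0527] op 0.0746 F [0.1 1.4 0.4] g 0.0
44.62 [0.5534 0.0255 0.0527] op 0.06 F [-2.5 -1.   7.2] g 30.0 sqx
45.67 [0.553  0.0254 0.1604] op 0.0753 F [ 0.7 -0.5 -0. ] g 0.0
47.61 [ 0.4501 -0.1996  0.2499] op 0.0751 F [-0.9  0.4 -0.4] g 0.0
```

View pics/c7.png

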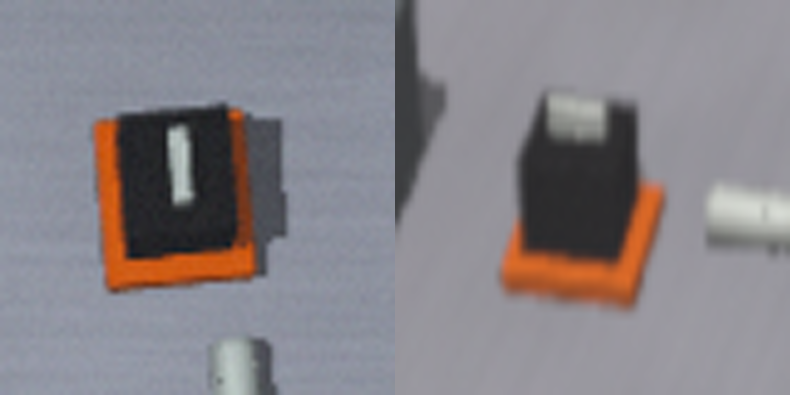

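The top crop shows the cover on with its bar up at crop (180,165), and the pile parallel to the mat. The side crop shows flush faces. I'll check the numbers.

```bash
python3 - <<'E'
from h import *
im=cv2.imread('pics/top6.png'); roi=(260,140,322,198); u=up(im,roi)
for th in(75,90,105): print(th,*box_pose('top',(u.max(2)<th).astype(np.uint8)*255,roi,.047,.015))
print('mat',*box_pose('top',cv2.inRange(cv2.cvtColor(u,cv2.COLOR_BGR2HSV),(0,110,50),(20,255,255)),roi,.015))
print(im[169,270:312,2]); print(im[150:190,291,2])
# bystander movement: compare with first picture, outside the job
d=cv2.absdiff(im,cv2.imread('pics/top0.png')).max(2)
for n,(x,y) in dict(case=(378,135),pot=(388,170),loupe=(373,212),holder=(412,212),tweezer=(228,131),dish=(190,222),driver=(305,212)).items(): print(n,(d[y-8:y+9,x-8:x+9]>40).sum())
E
```

```text
75 [0.5533 0.0244] 0.088 [0.0575 0.0578] [-0.011  0.009  0.004 -0.   ]
90 [0.5534 0.0242] 0.0847 [0.0582 0.0591] [-0.012  0.009 -0.003  0.003]
105 [0.5535 0.024 ] 0.091 [0.0591 0.0602] [-0.022  0.002  0.002  0.001]Traceback (most recent call last):
  File "<stdin>", line 4, in <module>
  File "h.py", line 21, in box_pose
    c=max(cv2.findContours(mask,0,cv2.CHAIN_APPROX_NONE)[0],key=cv2.contourArea)[:,0].astype(float)
      ~~~^^^^^^^^^^^^^^^^^^^^^^^^^^^^^^^^^^^^^^^^^^^^^^^^^^^^^^^^^^^^^^^^^^^^^^^
ValueError: max() iterable argument is empty
```

The pile centre (0.5533, 0.0243) matches the mat (0.5529, 0.0244), and the yaw matches (0.087 against 0.086). I'll retreat and check the bystanders and the bin against the first picture.

```bash
python3 - <<'E'
from h import *
robot.move_ptp([.177,.599,.34],rot(-.29)); robot.pause(.3); st()
im=grab('top','top7.png'); im0=cv2.imread('pics/top0.png')
cl=lambda i,x,y,r=13:np.float32(cv2.cvtColor(i,6)[y-r:y+r,x-r:x+r])
for n,(x,y) in dict(case=(378,133),pot=(390,172),loupe=(370,212),holder=(416,212),tweezer=(228,131),dish=(190,222),driver=(305,212)).items():
    r=20 if n in('dish','driver') else 8
    print(n,np.round(cv2.phaseCorrelate(cl(im0,x,y,r),cl(im,x,y,r))[0],2),(cv2.absdiff(im,im0).max(2)[y-7:y+8,x-7:x+8]>50).sum())
cv2.imwrite('pics/c8.png',cv2.resize(im[65:250,175:440],None,fx=3,fy=3,interpolation=cv2.INTER_CUBIC))
E
```

```text
50.89 [0.1773 0.5989 0.34  ] op 0.0753 F [-0.5  0.1 -0.1] g 0.0
case [ 0.1  -0.11] 0
pot [0.02 0.16] 0
loupe [-0.07 -0.09] 0
holder [ 0.1  -0.18] 0
tweezer [ 0.55 -0.15] 2
dish [0.08 0.12] 0
driver [-0.01 -0.07] 0
```

View pics/c8.png

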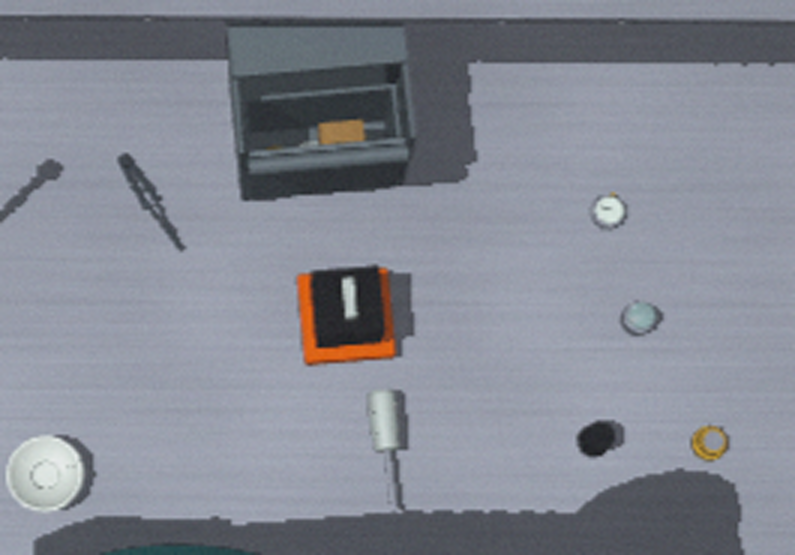

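The bin is home (lip at crop (330,160)), the pile is in the middle of the mat at (347,310), and the bystanders have not moved. I'll hand in.

```bash
python3 -c "
from rig import robot
print(robot.sign_off())"
```

```text
the job is handed in; nothing more can be done
None
```

The job is handed in at about 51 s: the bin was pushed home to its hard stop first, then the deep tray, shallow tray and cover (bar up) were piled in the middle of the mat, within about 1 mm and parallel by the last camera check, with the other things where they were.

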